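# Clamp a lock-bolt blank in the V-block

### The arm

A 6-joint arm with a two-finger parallel gripper is mounted at the origin on a cart in front of the work surface, level with it; the furniture and walls round the work are solid. World frame = base frame: x ahead of the robot, y to its left, z up, the work surface at z = 0. Lengths are in m, angles in degrees, forces in N, time in s.
With the tool pointing down it reaches from about 0.25 to 0.725 m from the base axis. Payload 9.7 kg.
Tool frame: the origin (TCP) lies on the centre line of the jaws, within the pads' length; the fingertips stand 22 mm ahead of it and the grasp point (between the pads) lies 3 mm ahead of it; z points along the fingers, y is the direction in which the jaws open and shut (so a half turn about z gives the same grasp; the last joint's range is limited). The gripper opens to 85 mm and grips with 20 to 120 N. Pads are 22 mm wide; open, the fingers measure 114 mm over their backs; the gripper's body (76 mm by 85 mm) begins 54 mm behind the grasp point. The pads swing forward as they close: fully open they stand 13 mm farther back than shut.
Start: joints at [69.672, 4.979, 10.078, 95.1, 0, 90], TCP at [0.191, 0.516, 0.253] pointing down, gripper open.
Joint ranges: [-179.16, 179.16], [-48.56, 103.87], [-65.8, 70.77], [-126.05, 130.52], [-82.76, 87.17], [-180, 180]. Speed limits (degrees/s): [127.2, 127.2, 147.25, 180, 180, 180].

### API

Orientations are given as [roll, pitch, yaw] about the fixed x, y, z axes, in that order (R = Rz(yaw) Ry(pitch) Rx(roll)).
In Python, from workcell import get_obs, camera, camera_params, job_done gives the robot as it stands.
- The arm moves only by the tool servo_tool, never from a script. Its argument "steps" is a list of rows, each an object of numbers: "x", "y", "z": the shift along the world's x, y, z in mm; "yaw": the turn about the world's z in degrees. A call has 1 to 12 rows; each row is the pose to reach, as a shift and turn from the pose measured when the call began; what a row does not reach only later rows make up. A row lasts 1/8 s, in which the tool goes at most 62.5 mm and 10.7 degrees, less where a joint would pass 70% of its speed; a pose out of reach is approached as far as the arm can. A call with a gripper value outside its range is refused whole. "grip" is the finger opening in mm, from 0 to 85.4, set as the call begins (left out, the last holds). The fingers move at their own pace and stop on an object; "grip_force" is the grip in N (left out, the last holds). Time passes only in rows, so rows that repeat a pose let the fingers close. It gives the time, the measured TCP pose, the force and the opening at its end, in the units of the state.
- get_obs(): the state, without advancing time (a new reading comes with each control period).
- camera(name): name is "scene" or "top"; returns (picture, depth): 420x560x3 uint8, red, green, blue; 420x560 float32, m along the optical axis (not along the pixel's ray), 0 where there is no reading.
- camera_params(name): a dict with "intrinsics" (3x3 intrinsics, pixels), "D" ([k1, k2, p1, p2, k3] as OpenCV has them; the pictures are not rectified), "rvec" (rotation vector, rad) and "tvec" (3), from world to camera coordinates, as OpenCV has them. Camera axes: x right, y down, z forward; pixel columns grow to the right and rows downward; lengths in m; the calibration is good to about 2 mm. A picture is of the moment at which its call begins. camera_params takes no time and is no camera call.
- job_done(): hands the job in, once; it reports no verdict.
The state is a dict: "time": time; "q": joint angles; "qd": joint speeds; "joint_efforts": joint torques, N m; "ee_pos": TCP position; "tcp_rot": TCP orientation; "wrist_force": force on the tool from outside, world axes, zero at the start; "torque": the same for the moment, N m; "opening": finger opening in m.
Only numpy, scipy, OpenCV 4.12 (cv2) and the standard library are available. Lean on these libraries where they do the work, as an engineer would, in place of code of your own. Each camera call takes 0.05 s, during which the arm holds its last target.

### The job

Lay the round brass bar from the wooden rack into the V-supports of the clamping fixture and push it along the V until it bears firmly but gently on the steel stop block. Only then swing the red strap over it by its black pin until the white wedge shoe bites and holds the bar firmly with about 14 N, never forced, and let go. Leave the oil can, the lock cylinder and the trim plate where they are.

Things in the scene. Friction and masses are not known exactly. Their poses are not given: they have to be found in the camera images.
- bar_center (a point): Centre of the loose brass bar: a plain cylinder 26 mm in diameter, 130 mm long, about 0.45 kg (varies by 20 per cent), with a thin dark ring near each end, both ends alike. Its x axis runs along the bar. It starts lying level in a wooden rack, centre 32 mm above the bench.
- seat (a point): Where the bar's centre belongs in the fixture, 36 mm above the bench. x runs along the V groove, away from the stop block; y is level across the groove; z is up. When the bar is home its centre is at this point and its top is 49 mm above the bench. Pushing the bar along the grooves takes about 1.5 to 3 N until it meets the stop.
- handle (a point): Mid height of the upright black pin on the strap's free end, 101 mm above the bench: pin 16 mm in diameter, free from 76 to 124 mm above the bench. Grip it or push it sideways here. It moves on a level circle of 90 mm radius round the pivot. Its x axis points from the pivot along the strap. When the clamping is right (about 14 N on the bar) the push felt here, square to the strap, is about 3.3 N standing still, a little more while moving.
- strap (a joint): Angle of the red strap about its upright pivot: 0 when it points straight along the bar, positive when swung clear toward the seat's -y side (1.1 to 1.3 rad at the start), limits -0.75 and 1.6. It stays where it is left. Swinging it freely takes about 0.6 N at the pin.
- fixture: The clamping fixture, fixed to the bench; same axes as the seat, origin under the base plate 10 mm toward the stop from the seat. Dark blue base plate 66 mm wide and 10 mm thick, from x = -107 to +83 mm; two steel V-supports, 90 degree grooves, 56 mm wide, tops 38 mm above the bench, at x = -50 to -18 and +38 to +70 mm, with a gap for the fingers between.
- pivot (a point): Pivot point of the red strap (90 mm toward the stop from the seat, on the groove's line), 64 mm above the bench; x axis along the strap, which is 20 mm wide and spans 64 to 76 mm in height.
- bar: The brass bar; origin at its centre, x along it.
- stop: The steel stop block of the fixture, origin under it: 46 x 44 mm, top 50 mm above the bench. Its flat upright face, at x = -65 mm from the seat, stops the bar's end.
- oil_can: Bystander: red oil can with a black spout, 66 mm wide and 170 mm high, on the black mat in front of the toolbox; origin at its foot.
- lock_cylinder_4: Bystander: grey lock cylinder, 43 x 24 x 40 mm, lying near the front edge; origin at its underside.
- trim_plate_2: Bystander: brass trim plate, 80 x 36 x 9 mm, lying flat near the front edge; origin at its underside.
- rack: The wooden rack, fixed: base 112 x 52 mm, 6 mm high, with a notched saddle, 32 mm high, at each end and 72 mm free between them for the fingers. Origin: centre of the underside; x along the bar.
- shoe_place (a point): Nominal middle of the white wedge shoe under the strap: 10 mm (x) by 73 mm (y), 48 mm from the pivot, on a stiff spring of 14 N/mm. Underside slopes 0.18, low on the strap's -y side. It meets the seated bar at a strap angle somewhere from +0.65 to -0.15 rad (unknown shims, not readable), then bears with 80 to 100 N more per rad. Self-locking. Good: 8 to 21 N.

How it is judged:
By the outcome, as a careful person would: the job done as asked, in the order asked, and still so for the second after the job is handed in, with the robot touching nothing.
It also fails if it takes over 72 s, if anything falls off the work surface, if the arm or the gripper's body presses on something with over 40 N, if the wrist force passes 120 N, or if a joint passes its speed limit or range.

## Working session

There is one attempt and no reset: what is moved stays moved. The work goes in short steps, Python scripts to look and compute and a tool call to move; the robot and the scene stay as the last step left them, time stands still between calls to the robot, and variables do not carry over. Pictures are saved under pics/ and viewed, and the job is handed in when it is done.

Besides the shell and the picture viewer there is one more tool, called as name(argument=value, ...), one argument or row to a line, values as JSON. servo_tool: Moves the arm, as the interface text tells. Its arguments: {"type":"object","properties":{"steps":{"type":"array"},"grip":{"type":"number"},"grip_force":{"type":"number"}},"required":["steps"]}

```bash
mkdir -p pics; ls
python3 - <<'E'
from workcell import *
import cv2,numpy as np
print(get_obs())
for n in("scene","top"):
    p,d=camera(n); cv2.imwrite(f"pics/{n}0.png",p[:,:,::-1]); np.save(f"pics/{n}0_d.npy",d); np.save(f"pics/{n}0.npy",p)
    print(n,camera_params(n))
E
```

```text
pics
{'time': 0.0, 'q': array([ 6.96727386e+01,  5.01028809e+00,  1.00338462e+01,  9.50992841e+01,
       -1.92078633e-03,  8.99999699e+01]), 'qd': array([ 0.00392328, -0.022461  ,  0.00034683,  0.03003604,  0.01791642,
        0.04017471]), 'joint_efforts': array([-1.56568887e-03, -5.20398688e+01,  4.64795423e+01,  1.66603649e-02,
       -2.91737126e-05,  3.07589585e-05]), 'ee_pos': array([0.19099778, 0.51555467, 0.2525854 ]), 'tcp_rot': array([-1.79924274e+02,  1.92074487e-03,  1.59672771e+02]), 'wrist_force': array([ 0.65979927, -0.46710152, -0.0943095 ]), 'torque': array([0.04597154, 0.02002769, 0.02879016]), 'opening': 0.08522231613567324}
scene {'intrinsics': array([[443.2851945 ,   0.        , 282.70828157],
       [  0.        , 443.2851945 , 212.73118291],
       [  0.        ,   0.        ,   1.        ]]), 'D': array([0.01984702, 0.        , 0.        , 0.        , 0.        ]), 'rvec': array([ 1.76248375, -1.12557455,  0.69394992]), 'tvec': array([-0.36600224,  0.23389251,  0.61650761])}
top {'intrinsics': array([[435.93379095,   0.        , 278.41624665],
       [  0.        , 435.93379095, 205.057559  ],
       [  0.        ,   0.        ,   1.        ]]), 'D': array([-0.0351691,  0.       ,  0.       ,  0.       ,  0.       ]), 'rvec': array([ 2.13119706, -2.18867769,  0.11173721]), 'tvec': array([-0.15227642,  0.50215829,  1.05887144])}
```

View pics/scene0.png

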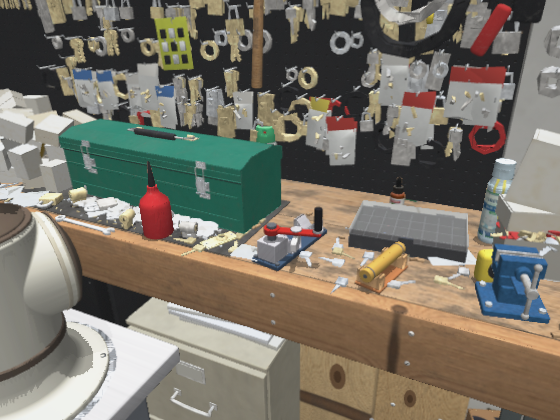

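View pics/top0.png

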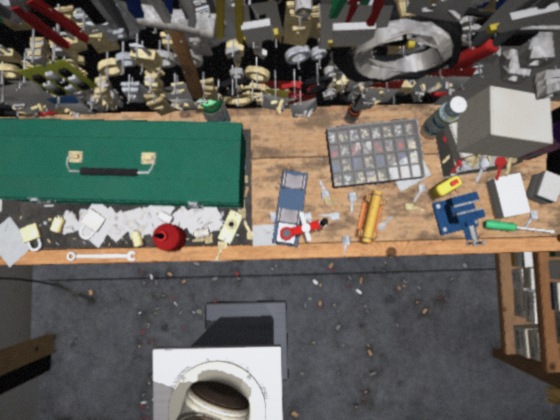

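```bash
cat > h.py <<'E'
from workcell import *
import cv2,numpy as np
def proj(n,P):
    c=camera_params(n); return cv2.projectPoints(np.array(P,float).reshape(-1,1,3),c['rvec'],c['tvec'],c['intrinsics'],c['D'])[0].reshape(-1,2)
def ray(n,uv):
    c=camera_params(n); R=cv2.Rodrigues(c['rvec'])[0]
    u=cv2.undistortPoints(np.array(uv,float).reshape(-1,1,2),c['intrinsics'],c['D']).reshape(-1,2)
    d=np.c_[u,np.ones(len(u))]; return -R.T@c['tvec'],d@R
def atz(n,uv,z):
    o,d=ray(n,uv); z=np.broadcast_to(z,(len(d),)); return o+d*((z-o[2])/d[:,2])[:,None]
def atdepth(n,uv,dep):
    o,d=ray(n,uv); return o+d*np.array(dep)[:,None]
def crop(src,dst,x0,y0,w,h,s):
    im=cv2.imread(src)[y0:y0+h,x0:x0+w]; cv2.imwrite(dst,cv2.resize(im,None,fx=s,fy=s,interpolation=cv2.INTER_CUBIC))
E
python3 - <<'E'
from h import *
print(proj("top",[[0,0,0],[.191,.516,.25],[.5,0,0],[.5,.3,0]]),proj("scene",[[0,0,0],[.191,.516,.25],[.5,0,0]]))
crop("pics/top0.png","pics/top0c.png",240,155,160,110,5)
crop("pics/scene0.png","pics/scene0c.png",240,195,180,110,4)
E
```

```text
[[216.26602608 410.00884577]
 [-64.46243502 356.59734288]
 [213.81055447 207.18462593]
 [ 97.90786246 210.31035345]] [[  16.95044966  382.56284039]
 [-110.05096102  130.47641596]
 [ 216.57371988  228.24810419]]
```

View pics/top0c.png

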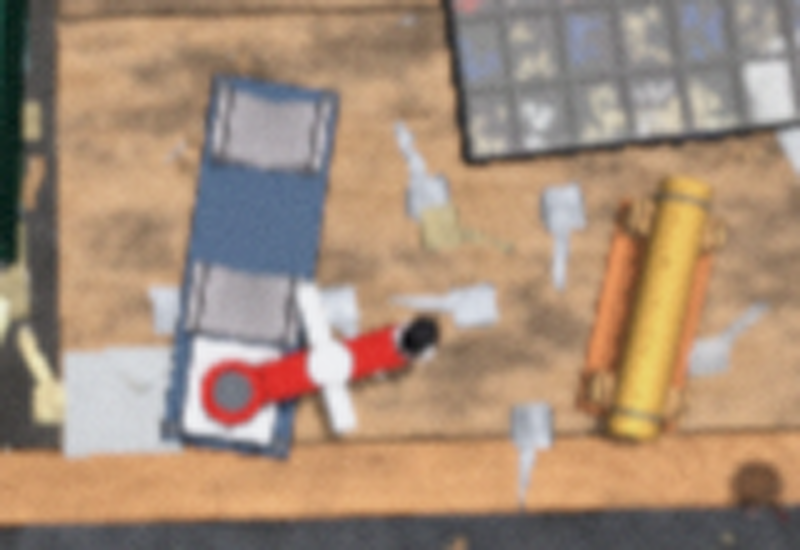

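View pics/scene0c.png

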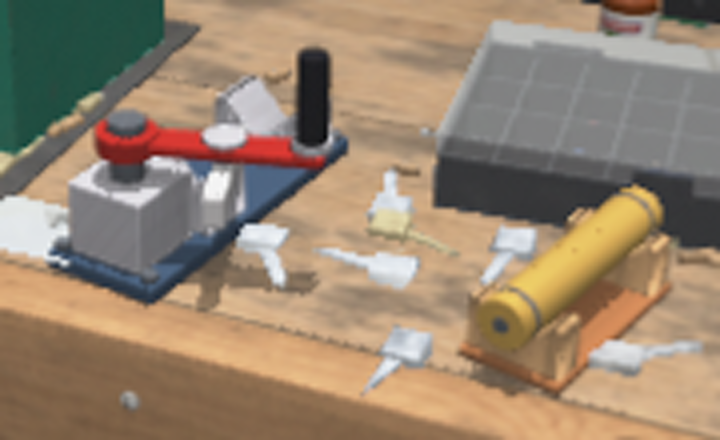

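```bash
cat > m.py <<'E'
from h import *
from scipy.optimize import least_squares
def t(X,Y): return ((X+.5)/5-.5+240,(Y+.5)/5-.5+155)
def s(X,Y): return ((X+.5)/4-.5+240,(Y+.5)/4-.5+195)
# fixture frame pts (origin=fixture)
C=[([.083,.033,.01],t(216,75)),([.083,-.033,.01],t(337,93)),([-.107,-.033,.01],t(287,458)),([-.107,.033,.01],t(165,437))]
def tf(p,P): 
    c,s_=np.cos(p[2]),np.sin(p[2]); P=np.array(P); return np.c_[p[0]+c*P[:,0]-s_*P[:,1],p[1]+s_*P[:,0]+c*P[:,1],P[:,2]]
f=lambda p:(proj("top",tf(p,[a for a,_ in C]))-np.array([b for _,b in C])).ravel()
r=least_squares(f,[.5,-.2,0]); p=r.x; print("fix",p[:2],np.degrees(p[2]),r.fun.reshape(-1,2).round(2))
seat=tf(p,[[.01,0,.036]]);print("seat",seat)
S=[([.083,-.033,.01],s(348,143)),([-.107,-.033,.01],s(150,290)),([-.107,.033,.01],s(52,258))]
print("scene res",proj("scene",tf(p,[a for a,_ in S]))-np.array([b for _,b in S]))
piv=tf(p,[[-.08,0,.082]]); print("piv pred",piv, "meas",atz("top",[t(232,391)],.085))
pin=atz("top",[t(421,333)],.124); print("pin",pin); v=(pin-piv)[0]; print("r",np.hypot(*v[:2]),"strap ang", p[2]-np.arctan2(v[1],v[0]))
print("pin scene proj",proj("scene",pin),"obs",s(314,50))
im=np.load("pics/top0.npy");hsv=cv2.cvtColor(im,cv2.COLOR_RGB2HSV)
m=cv2.inRange(hsv,(19,140,120),(30,255,255));m[:,:350]=0;m[:,400:]=0;m[:185]=0;m[250:]=0
n,l,st,_=cv2.connectedComponentsWithStats(m);k=1+np.argmax(st[1:,4]);print(st[k])
pts=np.argwhere(l==k)[:,::-1].astype(np.float32);rr=cv2.minAreaRect(pts);print(rr)
W=atz("top",cv2.boxPoints(rr),.032);print(W,W.mean(0))
B=np.array([t(664,180),t(712,185),t(658,437),t(608,430)]);W=atz("top",B,.036);print("hand",W,W.mean(0))
a=(W[0]+W[1]-W[2]-W[3])[:2]/2;print(np.hypot(*a),np.degrees(np.arctan2(a[1],a[0])))
E
python3 m.py
```

```text
fix [ 0.50497456 -0.19634356] -9.64775908981195 [[-0.53 -0.62]
 [ 0.87 -0.65]
 [ 0.67  0.38]
 [-1.01  0.84]]
seat [[ 0.51483313 -0.19801947  0.036     ]]
scene res [[ 1.56573775 -0.93962234]
 [ 1.83614797  0.83786241]
 [-0.64199311 -1.24062313]]
piv pred [[ 0.42610603 -0.18293632  0.082     ]] meas [[ 0.42563017 -0.18202154  0.085     ]]
pin [[ 0.44764368 -0.26770485  0.124     ]]
r 0.08746184776685591 strap ang 1.1535999204545215
pin scene proj [[318.17104365 208.36649617]] obs (318.125, 207.125)
[364 196  16  41 300]
((371.5105895996094, 215.62254333496094), (8.206949234008789, 41.19032287597656), 13.495734214782715)
[[ 0.41840969 -0.37108486  0.032     ]
 [ 0.51711573 -0.39969731  0.032     ]
 [ 0.51178168 -0.41930854  0.032     ]
 [ 0.41316755 -0.39050778  0.032     ]] [ 0.46511866 -0.39514962  0.032     ]
hand [[ 0.52668225 -0.39954431  0.036     ]
 [ 0.52353851 -0.4232435   0.036     ]
 [ 0.39982904 -0.39029798  0.036     ]
 [ 0.4039187  -0.36596639  0.036     ]] [ 0.46349213 -0.39476304  0.036     ]
0.12764631092266737 -15.104316369157981
```

```bash
cat > ov.py <<'E'
from h import *
import sys
def tf(p,P): 
    c,s_=np.cos(p[2]),np.sin(p[2]); P=np.array(P,float); return np.c_[p[0]+c*P[:,0]-s_*P[:,1],p[1]+s_*P[:,0]+c*P[:,1],P[:,2]]
def rect(x0,x1,y0,y1,z): return [[x0,y0,z],[x1,y0,z],[x1,y1,z],[x0,y1,z]]
def overlay(cam,src,dst,x0,y0,w,h,s,fix,bar,extra=[]):
    im=cv2.imread(src)[y0:y0+h,x0:x0+w]; im=cv2.resize(im,None,fx=s,fy=s,interpolation=cv2.INTER_CUBIC)
    def dr(W,col,close=True):
        uv=(proj(cam,W)-[x0,y0]+.5)*s-.5
        cv2.polylines(im,[np.round(uv).astype(np.int32)],close,col,1,cv2.LINE_AA)
    if fix is not None:
        dr(tf(fix,rect(-.107,.083,-.033,.033,.01)),(0,255,255))
        for a,b in((-.05,-.018),(.038,.07)): dr(tf(fix,rect(a,b,-.028,.028,.038)),(0,255,0))
        dr(tf(fix,rect(-.055-.046,-.055,-.022,.022,.05)),(255,0,255))
    if bar is not None:
        dr(tf(bar,rect(-.065,.065,-.013,.013,.032)),(255,0,0))
        dr(tf(bar,rect(-.056,.056,-.026,.026,.006)),(255,255,0))
    for W in extra: dr(W,(255,255,255),False)
    cv2.imwrite(dst,im)
if __name__=="__main__":
    f=[.50497,-.19634,np.radians(-9.65)]; b=[.4635,-.3948,np.radians(-15.1)]
    overlay("top","pics/top0.png","pics/ov_t.png",260,160,100,75,8,f,b)
    overlay("top","pics/top0.png","pics/ov_b.png",340,175,70,75,8,f,b)
    overlay("scene","pics/scene0.png","pics/ov_s.png",245,200,170,95,4.5,f,b)
E
python3 ov.py
```

```text
(no output)
```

View pics/ov_t.png

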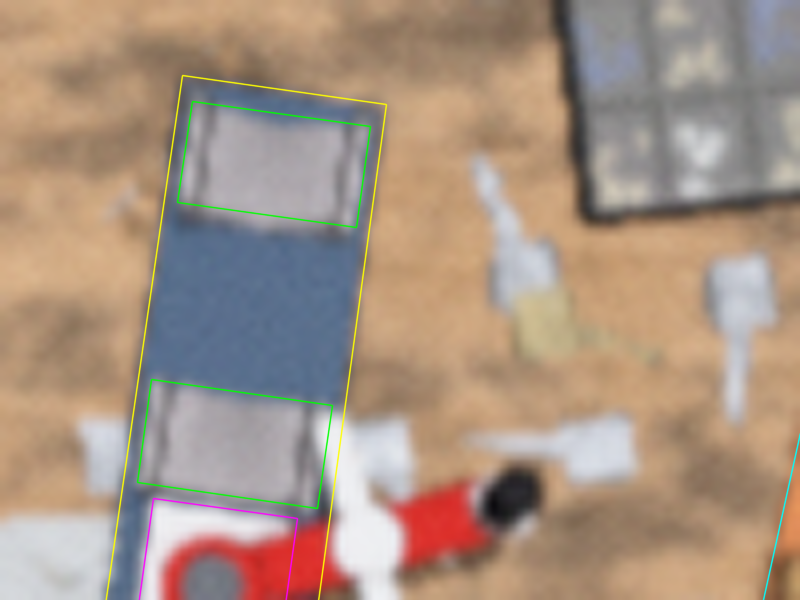

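View pics/ov_b.png

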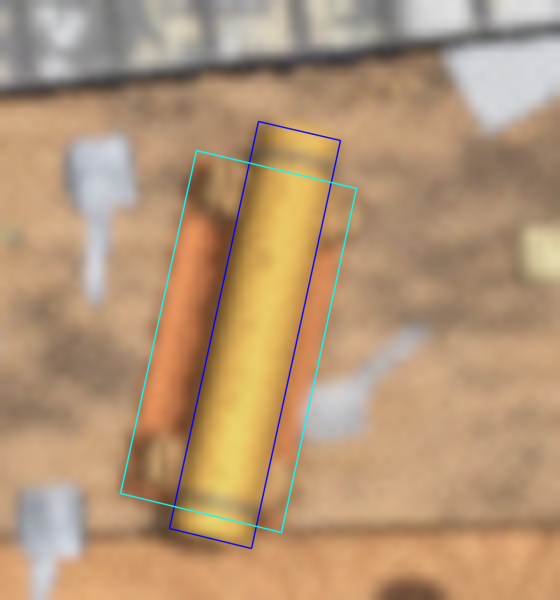

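View pics/ov_s.png

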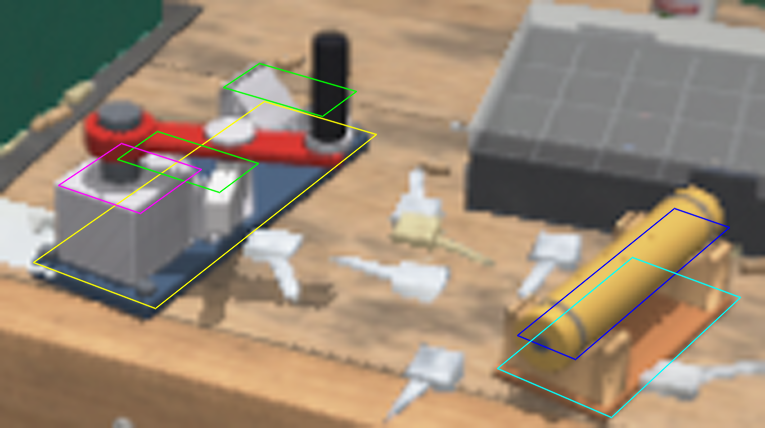

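Run:
```python
from h import *
for n in("top","scene"):
    d=np.load(f"pics/{n}0_d.npy"); v,u=np.nonzero(d>0)
    P=atdepth(n,np.c_[u,v],d[v,u])
    # bench
    b=P[(abs(P[:,0]-.5)<.12)&(abs(P[:,1]+.3)<.03)&(P[:,2]<.012)]; print(n,"bench z",np.median(b[:,2]),b[:,2].std(),len(b))
    m=(abs(P[:,0]-.463)<.09)&(abs(P[:,1]+.395)<.06)&(P[:,2]>.036)&(P[:,2]<.06)
    Q=P[m]; c=Q.mean(0); w=np.linalg.eigh(np.cov(Q[:,:2].T))[1][:,1]; w*=np.sign(w[0])
    t=(Q[:,:2]-c[:2])@w; print("bar",len(Q),c,np.degrees(np.arctan2(w[1],w[0])),t.min(),t.max(),"mid",c[:2]+w*(t.min()+t.max())/2,"zmax",np.percentile(Q[:,2],95))
    m=(abs(P[:,0]-.45)<.05)&(abs(P[:,1]+.265)<.03)&(P[:,2]>.085)&(P[:,2]<.14); Q=P[m]; print("pin",len(Q),Q.mean(0),Q.min(0),Q.max(0))
    m=(abs(P[:,0]-.43)<.04)&(abs(P[:,1]+.183)<.025)&(P[:,2]>.079)&(P[:,2]<.12); Q=P[m]; print("bolt",len(Q),Q.mean(0) if len(Q) else 0,Q.max(0) if len(Q) else 0)
```

```text
top bench z 0.00026970637708689793 0.0029365577415848146 1812
bar 671 [ 0.48432924 -0.39233909  0.04291944] -3.5714662837467643 -0.08481189163482082 0.07199145041988811 mid [ 0.47793147 -0.39193978] zmax 0.04740424242086749
pin 47 [ 0.44617873 -0.26763637  0.11838531] [ 0.4395616  -0.2752028   0.08682393] [ 0.45288875 -0.26141421  0.12809679]
bolt 54 [ 0.42484282 -0.18228759  0.08159851] [ 0.43721549 -0.17258247  0.08525038]
scene bench z -0.19713175274952982 0.14925137604485253 3338
bar 924 [ 0.48907591 -0.39163564  0.04310194] -3.2930004364345065 -0.09194127001289475 0.06731303147068506 mid [ 0.47678212 -0.39092829] zmax 0.04736744905372867
pin 174 [ 0.44337811 -0.26868944  0.10766705] [ 0.43866831 -0.27504976  0.08541941] [ 0.45480713 -0.26013741  0.12691931]
bolt 58 [ 0.42359743 -0.18078306  0.08249125] [ 0.43639675 -0.16913939  0.084864  ]
```

Run:
```python
from h import *
for n in("top","scene"):
    d=np.load(f"pics/{n}0_d.npy"); v,u=np.nonzero(d>0)
    P=atdepth(n,np.c_[u,v],d[v,u])
    w=np.array([np.cos(np.radians(-14.7)),np.sin(np.radians(-14.7))]);nn=np.array([-w[1],w[0]]);c=np.array([.4635,-.3948])
    t=(P[:,:2]-c)@w;e=(P[:,:2]-c)@nn
    m=(abs(t)<.085)&(abs(e)<.018)&(P[:,2]>.035)&(P[:,2]<.06); Q=P[m];t=t[m];e=e[m];print(n,len(Q),t.min(),t.max())
    # crest: fit e-line from points with z>.04, circle fit in cross-section
    from scipy.optimize import least_squares
    f=lambda p:np.hypot(e-p[0]-p[1]*t,Q[:,2]-p[2])-.013
    r=least_squares(f,[0,0,.032],loss='soft_l1',f_scale=.001);p=r.x;print(p,"yaw",-14.7+np.degrees(p[1]),"ctr",c+nn*p[0]+w*(t.min()+t.max())/2)
```

```text
top 540 -0.06549405987127077 0.08474281086711562
[-0.00075075 -0.00065107  0.03169347] yaw -14.73730352138815 ctr [ 0.47261884 -0.39796843]
scene 629 -0.06747831886281386 0.08488661059738545
[ 0.00266877 -0.00499396  0.03317994] yaw -14.986132893227111 ctr [ 0.47259646 -0.39442733]
```

servo_tool(
  steps=[
    {"x":20,"y":-60,"yaw":-10.5},
    {"x":35,"y":-120,"yaw":-21},
    {"x":50,"y":-180,"yaw":-31.5},
    {"x":70,"y":-240,"yaw":-42},
    {"x":90,"y":-300,"yaw":-52.5},
    {"x":105,"y":-360,"yaw":-63},
    {"x":125,"y":-420,"yaw":-73.5},
    {"x":145,"y":-480,"yaw":-84},
    {"x":165,"y":-540,"yaw":-94.5},
    {"x":185,"y":-600,"yaw":-105},
    {"x":205,"y":-660,"yaw":-115.5},
    {"x":225,"y":-715,"yaw":-126},
  ],
  grip=85,
)

```text
schema error: expected keys x, y, z, yaw
```

servo_tool(
  steps=[
    {"x":20,"y":-60,"z":0,"yaw":-10.5},
    {"x":35,"y":-120,"z":0,"yaw":-21},
    {"x":50,"y":-180,"z":0,"yaw":-31.5},
    {"x":70,"y":-240,"z":0,"yaw":-42},
    {"x":90,"y":-300,"z":0,"yaw":-52.5},
    {"x":105,"y":-360,"z":0,"yaw":-63},
    {"x":125,"y":-420,"z":0,"yaw":-73.5},
    {"x":145,"y":-480,"z":0,"yaw":-84},
    {"x":165,"y":-540,"z":0,"yaw":-94.5},
    {"x":185,"y":-600,"z":0,"yaw":-105},
    {"x":205,"y":-660,"z":0,"yaw":-115.5},
    {"x":225,"y":-715,"z":0,"yaw":-126},
  ],
  grip=85,
)

```text
time: 1.6
ee_pos: [0.4159, -0.2012, 0.2526]
tcp_rot: [-179.9, -0.0, 33.3]
wrist_force: [1.4, 1.0, -0.4]
opening: 0.085
```

servo_tool(
  steps=[
    {"x":15,"y":-60,"z":0,"yaw":-10.5},
    {"x":30,"y":-120,"z":0,"yaw":-21},
    {"x":47,"y":-170,"z":-10,"yaw":-31.5},
    {"x":47,"y":-193,"z":-40,"yaw":-42},
    {"x":47,"y":-193,"z":-70,"yaw":-48.1},
    {"x":47,"y":-193,"z":-90,"yaw":-48.1},
    {"x":47,"y":-193,"z":-90,"yaw":-48.1},
  ],
)

```text
time: 2.48
ee_pos: [0.4621, -0.3936, 0.1605]
tcp_rot: [-179.8, 0.2, -14.8]
wrist_force: [0.6, 0.6, -0.9]
opening: 0.085
```

Run:
```python
from h import *
print({k:np.round(v,4) for k,v in get_obs().items() if k in('time','ee_pos','tcp_rot','wrist_force','q')})
p,d=camera("scene"); cv2.imwrite("pics/s1.png",p[:,:,::-1]); crop("pics/s1.png","pics/s1c.png",320,130,130,170,3.5)
```

```text
{'time': np.float64(2.475), 'q': array([-4.045570e+01,  1.217600e+01,  7.880300e+00,  8.593580e+01,
        6.310000e-02,  1.543648e+02]), 'ee_pos': array([ 0.4621, -0.3936,  0.1605]), 'tcp_rot': array([-179.8429,    0.1814,  -14.8203]), 'wrist_force': array([ 0.6468,  0.6211, -0.93  ])}
```

View pics/s1c.png

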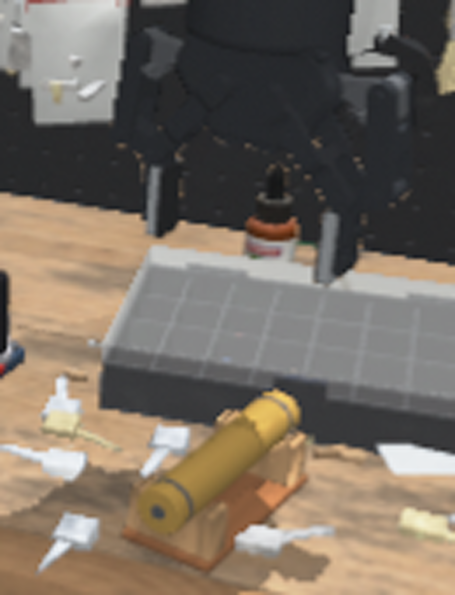

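servo_tool(
  steps=[
    {"x":1,"y":-0.5,"z":-50,"yaw":0},
    {"x":1,"y":-0.5,"z":-85,"yaw":0},
    {"x":1,"y":-0.5,"z":-105,"yaw":0},
    {"x":1,"y":-0.5,"z":-120,"yaw":0},
    {"x":1,"y":-0.5,"z":-125.5,"yaw":0},
    {"x":1,"y":-0.5,"z":-125.5,"yaw":0},
  ],
)

```text
time: 3.28
ee_pos: [0.4639, -0.3947, 0.0373]
tcp_rot: [-179.9, 0.0, -14.8]
wrist_force: [-0.3, -0.3, 0.5]
opening: 0.0849
```

servo_tool(
  steps=[
    {"x":0,"y":0,"z":0,"yaw":0},
    {"x":0,"y":0,"z":0,"yaw":0},
    {"x":0,"y":0,"z":0,"yaw":0},
    {"x":0,"y":0,"z":0,"yaw":0},
    {"x":0,"y":0,"z":0,"yaw":0},
    {"x":0,"y":0,"z":0,"yaw":0},
  ],
  grip=20,
  grip_force=30,
)

```text
time: 4.03
ee_pos: [0.4643, -0.3937, 0.0378]
tcp_rot: [-179.8, -0.0, -14.8]
wrist_force: [0.4, 6.8, 4.5]
opening: 0.025
```

servo_tool(
  steps=[
    {"x":0,"y":0,"z":5,"yaw":0},
    {"x":0,"y":0,"z":20,"yaw":0},
    {"x":0,"y":0,"z":50,"yaw":0},
    {"x":0,"y":0,"z":80,"yaw":0},
    {"x":0,"y":0,"z":90,"yaw":0},
    {"x":0,"y":0,"z":90,"yaw":0},
    {"x":0,"y":0,"z":90,"yaw":0},
  ],
  grip_force=45,
)

```text
time: 4.9
ee_pos: [0.4638, -0.3934, 0.1263]
tcp_rot: [-179.8, 0.1, -14.8]
wrist_force: [-0.2, 1.3, -5.3]
opening: 0.0247
```

Run:
```python
from h import *
print({k:np.round(v,4) for k,v in get_obs().items() if k in('time','ee_pos','tcp_rot','wrist_force','torque')})
p,d=camera("scene"); cv2.imwrite("pics/s2.png",p[:,:,::-1]); crop("pics/s2.png","pics/s2c.png",320,130,130,170,3.5)
```

```text
{'time': np.float64(4.9), 'ee_pos': array([ 0.4638, -0.3934,  0.1263]), 'tcp_rot': array([-1.797619e+02,  1.016000e-01, -1.477010e+01]), 'wrist_force': array([-0.1983,  1.347 , -5.3158]), 'torque': array([ 0.0077, -0.0406,  0.0161])}
```

View pics/s2c.png

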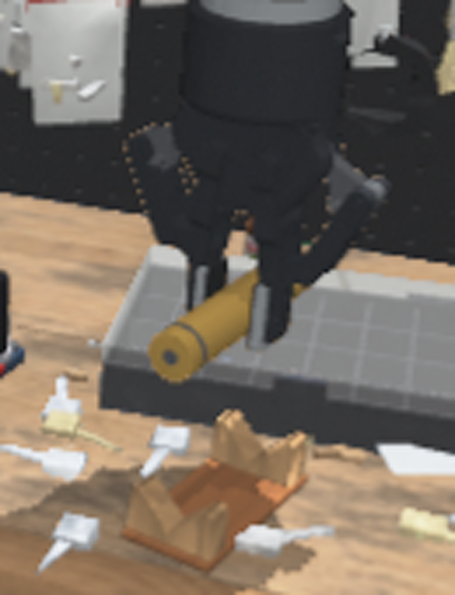

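servo_tool(
  steps=[
    {"x":0,"y":0,"z":35,"yaw":0},
    {"x":15,"y":20,"z":50,"yaw":0},
    {"x":30,"y":70,"z":50,"yaw":2},
    {"x":45,"y":120,"z":50,"yaw":4},
    {"x":57,"y":170,"z":50,"yaw":5.1},
    {"x":60,"y":195,"z":50,"yaw":5.1},
    {"x":60,"y":195,"z":40,"yaw":5.1},
    {"x":60,"y":195,"z":10,"yaw":5.1},
    {"x":60,"y":195,"z":-20,"yaw":5.1},
    {"x":60,"y":195,"z":-40,"yaw":5.1},
    {"x":60,"y":195,"z":-50,"yaw":5.1},
    {"x":60,"y":195,"z":-50,"yaw":5.1},
  ],
)

```text
time: 6.45
ee_pos: [0.5232, -0.1986, 0.0754]
tcp_rot: [-179.7, 0.2, -9.7]
wrist_force: [-0.0, 0.4, -4.6]
opening: 0.0245
```

Run:
```python
from ov import *
print({k:np.round(v,4) for k,v in get_obs().items() if k in('time','ee_pos','tcp_rot','wrist_force','torque')})
for n in("scene","top"):
    p,d=camera(n); cv2.imwrite(f"pics/{n}3.png",p[:,:,::-1])
f=[.5045,-.1953,np.radians(-9.65)]
overlay("scene","pics/scene3.png","pics/s3c.png",245,170,110,110,5,f,None)
overlay("top","pics/top3.png","pics/t3c.png",255,155,100,100,6,f,None)
```

```text
{'time': np.float64(6.45), 'ee_pos': array([ 0.5232, -0.1986,  0.0754]), 'tcp_rot': array([-179.7401,    0.2046,   -9.6996]), 'wrist_force': array([-0.0344,  0.3579, -4.6174]), 'torque': array([-0.0353, -0.0204, -0.0674])}
```

View pics/s3c.png

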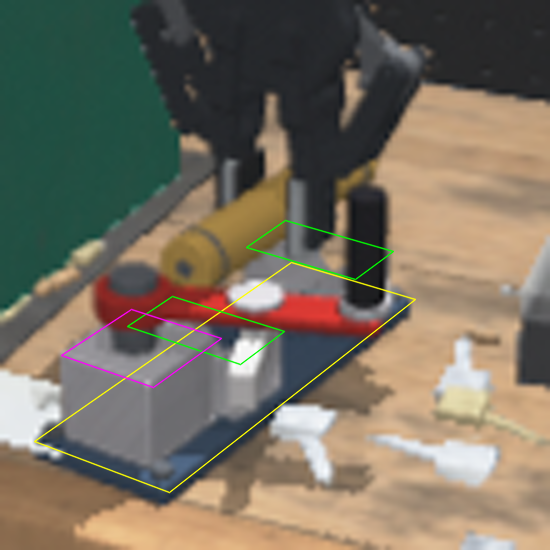

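View pics/t3c.png

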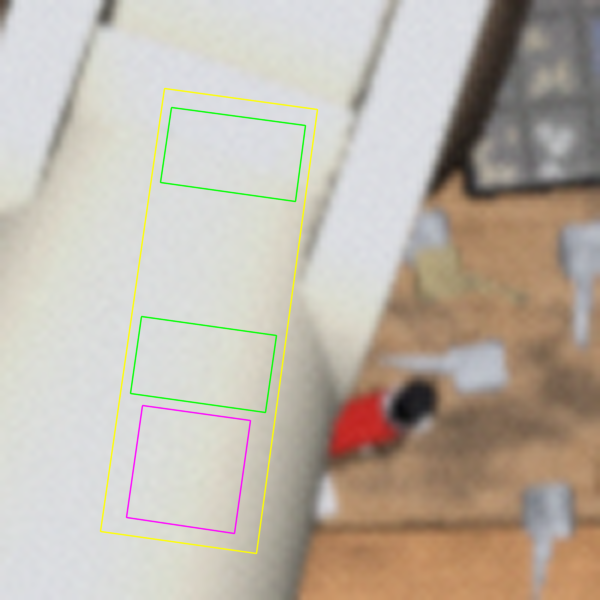

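servo_tool(
  steps=[
    {"x":0.5,"y":0,"z":-10,"yaw":0},
    {"x":0.5,"y":0,"z":-20,"yaw":0},
    {"x":0.5,"y":0,"z":-27,"yaw":0},
    {"x":0.5,"y":0,"z":-30,"yaw":0},
    {"x":0.5,"y":0,"z":-30,"yaw":0},
  ],
)

```text
time: 7.18
ee_pos: [0.5244, -0.1986, 0.0467]
tcp_rot: [-179.8, 0.1, -9.7]
wrist_force: [0.5, -0.6, -5.6]
opening: 0.0246
```

servo_tool(
  steps=[
    {"x":0,"y":0,"z":-1,"yaw":0},
    {"x":0,"y":0,"z":-1.5,"yaw":0},
    {"x":0,"y":0,"z":-1.5,"yaw":0},
  ],
)

```text
time: 7.55
ee_pos: [0.5245, -0.1987, 0.0453]
tcp_rot: [-179.8, 0.1, -9.7]
wrist_force: [0.8, 0.3, -4.7]
opening: 0.0244
```

servo_tool(
  steps=[
    {"x":0,"y":0,"z":-1,"yaw":0},
    {"x":0,"y":0,"z":-2,"yaw":0},
    {"x":0,"y":0,"z":-2,"yaw":0},
  ],
)

```text
time: 7.92
ee_pos: [0.5244, -0.1986, 0.0432]
tcp_rot: [-179.8, 0.1, -9.7]
wrist_force: [-0.5, 0.5, -5.2]
opening: 0.0246
```

servo_tool(
  steps=[
    {"x":0,"y":0,"z":-0.7,"yaw":0},
    {"x":0,"y":0,"z":-1,"yaw":0},
    {"x":0,"y":0,"z":-1,"yaw":0},
  ],
)

```text
time: 8.3
ee_pos: [0.5247, -0.1985, 0.0425]
tcp_rot: [-179.7, 0.1, -9.7]
wrist_force: [-0.8, 2.8, -0.4]
opening: 0.0246
```

servo_tool(
  steps=[
    {"x":0,"y":0.7,"z":-0.3,"yaw":0},
    {"x":0,"y":1,"z":-0.6,"yaw":0},
    {"x":0,"y":1,"z":-0.6,"yaw":0},
  ],
)

```text
time: 8.68
ee_pos: [0.5246, -0.1977, 0.042]
tcp_rot: [-179.8, 0.0, -9.7]
wrist_force: [-0.6, -1.9, -1.2]
opening: 0.0245
```

servo_tool(
  steps=[
    {"x":-1,"y":-0.2,"z":-0.2,"yaw":0},
    {"x":-2,"y":0,"z":-0.3,"yaw":0},
    {"x":-3,"y":0.2,"z":-0.3,"yaw":0},
    {"x":-4,"y":0.4,"z":-0.3,"yaw":0},
    {"x":-4,"y":0.4,"z":-0.3,"yaw":0},
  ],
)

```text
time: 9.3
ee_pos: [0.5207, -0.1972, 0.042]
tcp_rot: [-179.8, 0.0, -9.7]
wrist_force: [1.7, 4.1, 1.3]
opening: 0.0247
```

Run:
```python
from ov import *
print({k:np.round(v,4) for k,v in get_obs().items() if k in('time','ee_pos','tcp_rot','wrist_force','torque')})
p,d=camera("scene"); cv2.imwrite("pics/scene4.png",p[:,:,::-1])
crop("pics/scene4.png","pics/s4c.png",245,190,100,80,7)
```

```text
{'time': np.float64(9.3), 'ee_pos': array([ 0.5207, -0.1972,  0.042 ]), 'tcp_rot': array([-1.797591e+02,  1.910000e-02, -9.673300e+00]), 'wrist_force': array([1.6887, 4.1349, 1.3301]), 'torque': array([ 0.7334, -0.474 ,  0.0212])}
```

View pics/s4c.png

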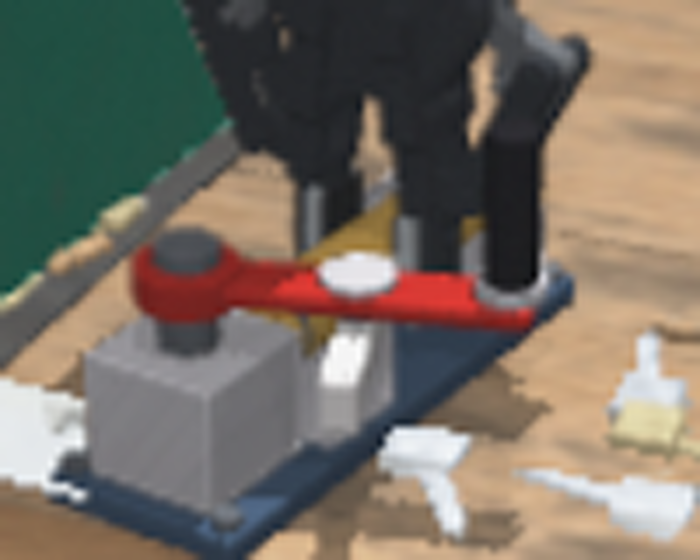

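servo_tool(
  steps=[
    {"x":0,"y":0.5,"z":0,"yaw":0},
    {"x":0,"y":0.5,"z":0,"yaw":0},
    {"x":0,"y":0.5,"z":0,"yaw":0},
  ],
  grip=34,
)

```text
time: 9.72
ee_pos: [0.5205, -0.1969, 0.0418]
tcp_rot: [-179.8, 0.1, -9.7]
wrist_force: [0.5, -0.4, -0.5]
opening: 0.0337
```

servo_tool(
  steps=[
    {"x":0,"y":0,"z":0,"yaw":0},
    {"x":0,"y":0,"z":0,"yaw":0},
    {"x":0,"y":0,"z":0,"yaw":0},
  ],
  grip=20,
  grip_force=25,
)

```text
time: 10.1
ee_pos: [0.5205, -0.1971, 0.0419]
tcp_rot: [-179.8, 0.0, -9.7]
wrist_force: [-0.4, -1.7, 1.9]
opening: 0.025
```

servo_tool(
  steps=[
    {"x":-0.7,"y":0,"z":0,"yaw":0},
    {"x":-1.5,"y":0.1,"z":0,"yaw":0},
    {"x":-1.5,"y":0.1,"z":0,"yaw":0},
  ],
)

```text
time: 10.48
ee_pos: [0.5191, -0.1968, 0.0419]
tcp_rot: [-179.8, 0.0, -9.7]
wrist_force: [2.4, 0.1, 0.0]
opening: 0.025
```

servo_tool(
  steps=[
    {"x":-0.7,"y":0.1,"z":0,"yaw":0},
    {"x":-1.5,"y":0.2,"z":0,"yaw":0},
    {"x":-1.5,"y":0.2,"z":0,"yaw":0},
  ],
)

```text
time: 10.85
ee_pos: [0.5175, -0.1966, 0.0419]
tcp_rot: [-179.8, 0.0, -9.7]
wrist_force: [1.4, 0.0, 1.1]
opening: 0.0251
```

servo_tool(
  steps=[
    {"x":-0.5,"y":0.1,"z":0,"yaw":0},
    {"x":-1,"y":0.2,"z":0,"yaw":0},
    {"x":-1,"y":0.2,"z":0,"yaw":0},
  ],
)

```text
time: 11.22
ee_pos: [0.5164, -0.1964, 0.0419]
tcp_rot: [-179.8, 0.0, -9.7]
wrist_force: [2.1, 0.2, -0.0]
opening: 0.0248
```

servo_tool(
  steps=[
    {"x":-0.4,"y":0.1,"z":0,"yaw":0},
    {"x":-0.8,"y":0.15,"z":0,"yaw":0},
    {"x":-0.8,"y":0.15,"z":0,"yaw":0},
  ],
)

```text
time: 11.6
ee_pos: [0.5156, -0.1963, 0.0419]
tcp_rot: [-179.8, 0.0, -9.7]
wrist_force: [2.3, -0.2, 0.4]
opening: 0.0255
```

servo_tool(
  steps=[
    {"x":-0.4,"y":0.1,"z":0,"yaw":0},
    {"x":-0.7,"y":0.15,"z":0,"yaw":0},
    {"x":-0.7,"y":0.15,"z":0,"yaw":0},
  ],
)

```text
time: 11.98
ee_pos: [0.5153, -0.1962, 0.042]
tcp_rot: [-179.8, -0.0, -9.7]
wrist_force: [6.0, -0.3, -2.4]
opening: 0.0251
```

servo_tool(
  steps=[
    {"x":-0.4,"y":0.1,"z":0,"yaw":0},
    {"x":-0.7,"y":0.15,"z":0,"yaw":0},
    {"x":-0.7,"y":0.15,"z":0,"yaw":0},
  ],
)

```text
time: 12.35
ee_pos: [0.5153, -0.1962, 0.0419]
tcp_rot: [-179.8, -0.1, -9.7]
wrist_force: [7.1, -1.7, -3.6]
opening: 0.0251
```

servo_tool(
  steps=[
    {"x":-0.5,"y":0.1,"z":-0.2,"yaw":0},
    {"x":-0.5,"y":0.1,"z":-0.2,"yaw":0},
    {"x":-0.5,"y":0.1,"z":-0.2,"yaw":0},
  ],
)

```text
time: 12.72
ee_pos: [0.5153, -0.1962, 0.042]
tcp_rot: [-179.8, -0.2, -9.7]
wrist_force: [5.6, -0.6, -0.7]
opening: 0.0253
```

servo_tool(
  steps=[
    {"x":0,"y":0,"z":0,"yaw":0},
    {"x":0,"y":0,"z":0,"yaw":0},
    {"x":0,"y":0,"z":0,"yaw":0},
    {"x":0,"y":0,"z":0,"yaw":0},
  ],
  grip=50,
)

```text
time: 13.22
ee_pos: [0.5152, -0.1961, 0.0419]
tcp_rot: [-179.8, -0.1, -9.7]
wrist_force: [-0.3, -0.5, 0.4]
opening: 0.05
```

servo_tool(
  steps=[
    {"x":0,"y":0,"z":15,"yaw":0},
    {"x":0,"y":0,"z":60,"yaw":0},
    {"x":0,"y":0,"z":110,"yaw":0},
    {"x":0,"y":0,"z":140,"yaw":10},
    {"x":-10,"y":-10,"z":150,"yaw":20.5},
    {"x":-20,"y":-20,"z":150,"yaw":31},
    {"x":-30,"y":-30,"z":150,"yaw":41.5},
    {"x":-40,"y":-40,"z":150,"yaw":52},
    {"x":-50,"y":-50,"z":150,"yaw":62.5},
    {"x":-60,"y":-60,"z":150,"yaw":73},
    {"x":-68,"y":-71,"z":150,"yaw":83.5},
    {"x":-68,"y":-71,"z":150,"yaw":94},
  ],
  grip=60,
)

```text
time: 14.72
ee_pos: [0.4467, -0.2678, 0.1932]
tcp_rot: [-179.8, -0.1, 84.6]
wrist_force: [0.3, 0.2, 0.6]
opening: 0.0601
```

Run:
```python
from ov import *
print({k:np.round(v,4) for k,v in get_obs().items() if k in('time','ee_pos','tcp_rot','wrist_force','torque')})
for n in("scene","top"):
    p,d=camera(n); cv2.imwrite(f"pics/{n}5.png",p[:,:,::-1])
crop("pics/scene5.png","pics/s5c.png",245,170,110,100,6)
crop("pics/top5.png","pics/t5c.png",255,155,100,100,5)
```

```text
{'time': np.float64(14.725), 'ee_pos': array([ 0.4467, -0.2678,  0.1932]), 'tcp_rot': array([-1.798456e+02, -1.070000e-01,  8.460100e+01]), 'wrist_force': array([0.3155, 0.2476, 0.6306]), 'torque': array([-0.0098, -0.0079,  0.0577])}
```

View pics/s5c.png

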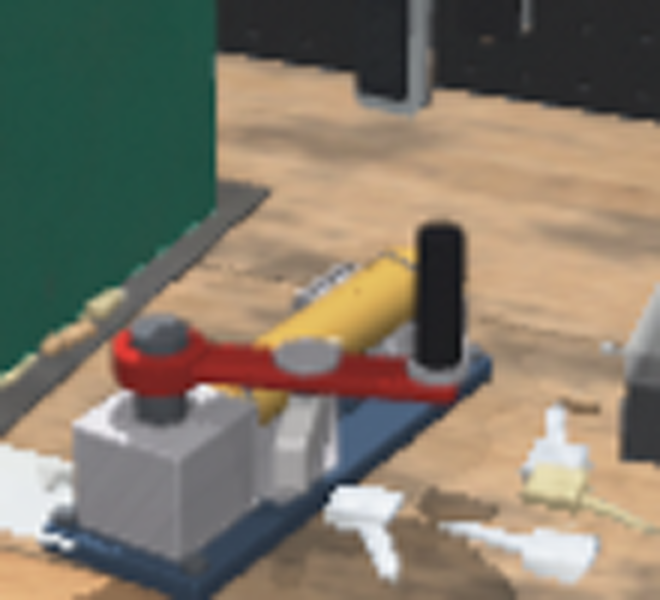

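View pics/t5c.png

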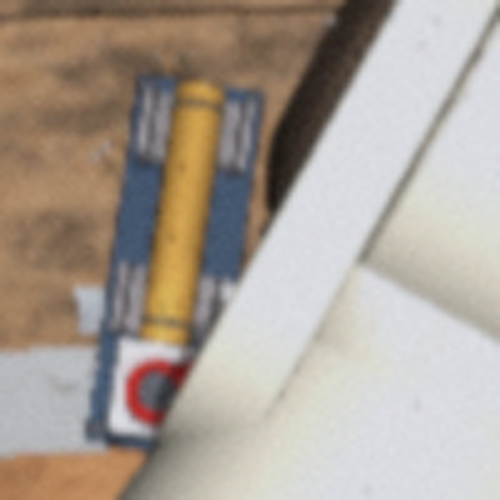

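servo_tool(
  steps=[
    {"x":0,"y":0,"z":-10,"yaw":10},
    {"x":0,"y":0,"z":-30,"yaw":19.5},
    {"x":0,"y":0,"z":-60,"yaw":19.5},
    {"x":0,"y":0,"z":-80,"yaw":19.5},
    {"x":0,"y":0,"z":-88,"yaw":19.5},
    {"x":0,"y":0,"z":-88,"yaw":19.5},
  ],
)

```text
time: 15.58
ee_pos: [0.4471, -0.2673, 0.1053]
tcp_rot: [-179.8, -0.1, 103.8]
wrist_force: [-1.6, 0.4, 0.5]
opening: 0.0599
```

servo_tool(
  steps=[
    {"x":0,"y":0,"z":0,"yaw":0},
    {"x":0,"y":0,"z":0,"yaw":0},
    {"x":0,"y":0,"z":0,"yaw":0},
    {"x":0,"y":0,"z":0,"yaw":0},
    {"x":0,"y":0,"z":0,"yaw":0},
    {"x":0,"y":0,"z":0,"yaw":0},
  ],
  grip=20,
  grip_force=20,
)

```text
time: 16.32
ee_pos: [0.4471, -0.2673, 0.1053]
tcp_rot: [-179.8, -0.1, 103.8]
wrist_force: [0.3, -0.2, -0.3]
opening: 0.0202
```

Run:
```python
from ov import *
print({k:np.round(v,4) for k,v in get_obs().items() if k in('time','ee_pos','tcp_rot','wrist_force','torque','opening')})
p,d=camera("scene"); cv2.imwrite(f"pics/scene6.png",p[:,:,::-1])
crop("pics/scene6.png","pics/s6c.png",245,170,110,100,6)
```

```text
{'time': np.float64(16.325), 'ee_pos': array([ 0.4471, -0.2673,  0.1053]), 'tcp_rot': array([-1.798395e+02, -1.248000e-01,  1.038182e+02]), 'wrist_force': array([ 0.3466, -0.1912, -0.3303]), 'torque': array([-0.0287,  0.0295, -0.0068]), 'opening': np.float64(0.0202)}
```

View pics/s6c.png

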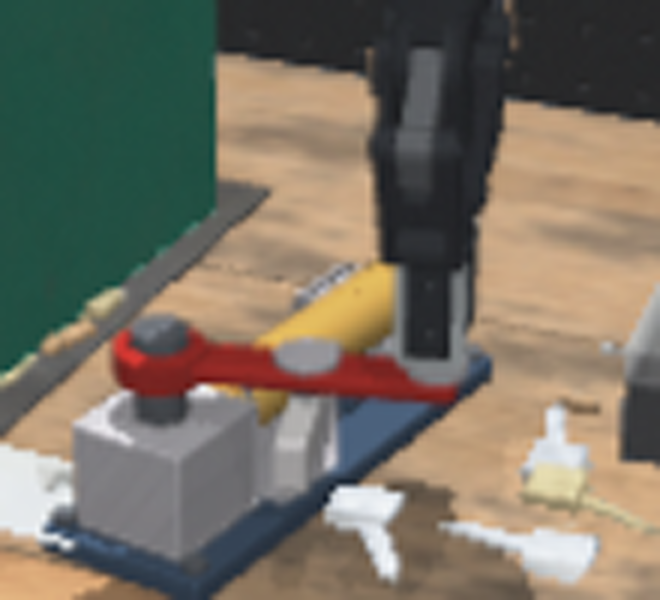

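```bash
cat > arc.py <<'E'
from h import *
P=np.array([.4253,-.1815])
def readf(n=8):
    F=[];L=[]
    for i in range(n):
        camera("top"); o=get_obs(); F.append(o['wrist_force']); L.append(o['ee_pos'])
    F=np.array(F);p=np.mean(L,0);v=p[:2]-P;a=np.arctan2(v[1],v[0]);t=np.array([-np.sin(a),np.cos(a)]);r=np.array([np.cos(a),np.sin(a)])
    ft=-(F[:,:2]@t); print("t",round(o['time'],2),"pos",p.round(4),"alpha",np.degrees(a).round(2),"phi",(np.radians(-9.65)-a).round(4),"R",np.hypot(*v).round(4),"push",ft.mean().round(2),"+-",(ft.std()/n**.5).round(2),"rad",(F[:,:2]@r).mean().round(2),"yaw",o['tcp_rot'][2].round(1))
    return p,a
def table(da,p,a,r=None):
    for d in da:
        b=a+d; q=P+(.0895)*np.array([np.cos(b),np.sin(b)]); print(round(d,3),"phi",round(np.radians(-9.65)-b,3),((q-p[:2])*1000).round(1),"yaw",np.degrees(d).round(1))
E
python3 - <<'E'
from arc import *
p,a=readf(6)
table(np.arange(.04,.45,.04),p,a)
E
```

```text
t 16.68 pos [ 0.4471 -0.2673  0.1053] alpha -75.74 phi 1.1535 R 0.0885 push 0.14 +- 0.22 rad -0.3 yaw 103.8
0.04 phi 1.113 [ 3.7 -0. ] yaw 2.3
0.08 phi 1.073 [7.1 1.1] yaw 4.6
0.12 phi 1.033 [10.5  2.3] yaw 6.9
0.16 phi 0.993 [13.8  3.7] yaw 9.2
0.2 phi 0.953 [17.   5.2] yaw 11.5
0.24 phi 0.913 [20.2  6.8] yaw 13.8
0.28 phi 0.873 [23.4  8.5] yaw 16.0
0.32 phi 0.833 [26.4 10.4] yaw 18.3
0.36 phi 0.793 [29.4 12.4] yaw 20.6
0.4 phi 0.753 [32.3 14.5] yaw 22.9
0.44 phi 0.713 [35.1 16.7] yaw 25.2
```

servo_tool(
  steps=[
    {"x":3.7,"y":0,"z":0,"yaw":2.3},
    {"x":7.1,"y":1.1,"z":0,"yaw":4.6},
    {"x":10.5,"y":2.3,"z":0,"yaw":6.9},
    {"x":13.8,"y":3.7,"z":0,"yaw":9.2},
    {"x":17,"y":5.2,"z":0,"yaw":11.5},
    {"x":20.2,"y":6.8,"z":0,"yaw":13.8},
    {"x":23.4,"y":8.5,"z":0,"yaw":16},
    {"x":26.4,"y":10.4,"z":0,"yaw":18.3},
    {"x":29.4,"y":12.4,"z":0,"yaw":20.6},
    {"x":32.3,"y":14.5,"z":0,"yaw":22.9},
  ],
)

```text
time: 17.92
ee_pos: [0.4796, -0.2527, 0.1053]
tcp_rot: [-179.8, -0.1, 126.9]
wrist_force: [0.2, -0.1, -0.4]
opening: 0.0201
```

Run:
```python
from arc import *
p,a=readf(10)
table(np.arange(.02,.3,.02),p,a)
```

```text
t 18.43 pos [ 0.4795 -0.2527  0.1053] alpha -52.73 phi 0.7518 R 0.0895 push 0.38 +- 0.2 rad -0.19 yaw 126.7
0.02 phi 0.732 [1.4 1.1] yaw 1.1
0.04 phi 0.712 [2.8 2.2] yaw 2.3
0.06 phi 0.692 [4.2 3.4] yaw 3.4
0.08 phi 0.672 [5.5 4.5] yaw 4.6
0.1 phi 0.652 [6.9 5.7] yaw 5.7
0.12 phi 0.632 [8.2 7. ] yaw 6.9
0.14 phi 0.612 [9.4 8.2] yaw 8.0
0.16 phi 0.592 [10.7  9.5] yaw 9.2
0.18 phi 0.572 [11.9 10.8] yaw 10.3
0.2 phi 0.552 [13.1 12.2] yaw 11.5
0.22 phi 0.532 [14.3 13.5] yaw 12.6
0.24 phi 0.512 [15.4 14.9] yaw 13.8
0.26 phi 0.492 [16.5 16.3] yaw 14.9
0.28 phi 0.472 [17.6 17.7] yaw 16.0
```

servo_tool(
  steps=[
    {"x":1.4,"y":1.1,"z":0,"yaw":1.1},
    {"x":2.8,"y":2.2,"z":0,"yaw":2.3},
    {"x":4.2,"y":3.4,"z":0,"yaw":3.4},
    {"x":5.5,"y":4.5,"z":0,"yaw":4.6},
    {"x":6.9,"y":5.7,"z":0,"yaw":5.7},
  ],
)

```text
time: 19.05
ee_pos: [0.4864, -0.247, 0.1054]
tcp_rot: [-179.8, -0.1, 132.5]
wrist_force: [-0.3, -0.7, -1.1]
opening: 0.0201
```

Run:
```python
from arc import *
p,a=readf(12)
table(np.arange(.02,.13,.02),p,a)
```

```text
t 19.65 pos [ 0.4863 -0.2471  0.1054] alpha -47.07 phi 0.653 R 0.0896 push -0.07 +- 0.14 rad 0.11 yaw 132.4
0.02 phi 0.633 [1.3 1.3] yaw 1.1
0.04 phi 0.613 [2.5 2.5] yaw 2.3
0.06 phi 0.593 [3.8 3.8] yaw 3.4
0.08 phi 0.573 [5.  5.1] yaw 4.6
0.1 phi 0.553 [6.2 6.5] yaw 5.7
0.12 phi 0.533 [7.4 7.8] yaw 6.9
```

servo_tool(
  steps=[
    {"x":1.3,"y":1.3,"z":0,"yaw":1.1},
    {"x":2.5,"y":2.5,"z":0,"yaw":2.3},
    {"x":3.8,"y":3.8,"z":0,"yaw":3.4},
  ],
)

```text
time: 20.02
ee_pos: [0.4902, -0.2433, 0.1054]
tcp_rot: [-179.8, -0.1, 135.9]
wrist_force: [-0.2, -0.8, 0.5]
opening: 0.0206
```

Run:
```python
from arc import *
p,a=readf(10)
table(np.arange(.02,.13,.02),p,a)
```

```text
t 20.52 pos [ 0.4901 -0.2432  0.1054] alpha -43.62 phi 0.5929 R 0.0895 push 0.16 +- 0.14 rad 0.29 yaw 135.8
0.02 phi 0.573 [1.2 1.3] yaw 1.1
0.04 phi 0.553 [2.4 2.6] yaw 2.3
0.06 phi 0.533 [3.6 4. ] yaw 3.4
0.08 phi 0.513 [4.7 5.4] yaw 4.6
0.1 phi 0.493 [5.8 6.8] yaw 5.7
0.12 phi 0.473 [6.9 8.2] yaw 6.9
```

servo_tool(
  steps=[
    {"x":1.2,"y":1.3,"z":0,"yaw":1.1},
    {"x":2.4,"y":2.6,"z":0,"yaw":2.3},
    {"x":3.6,"y":4,"z":0,"yaw":3.4},
  ],
)

```text
time: 20.9
ee_pos: [0.4938, -0.2393, 0.1054]
tcp_rot: [-179.8, -0.1, 139.3]
wrist_force: [-0.7, -1.0, -0.4]
opening: 0.0201
```

Run:
```python
from arc import *
p,a=readf(10)
table(np.arange(.02,.13,.02),p,a)
p,d=camera("scene"); cv2.imwrite(f"pics/scene7.png",p[:,:,::-1])
crop("pics/scene7.png","pics/s7c.png",245,170,110,100,6)
```

```text
t 21.4 pos [ 0.4937 -0.2393  0.1054] alpha -40.19 phi 0.533 R 0.0895 push -0.09 +- 0.12 rad -0.07 yaw 139.2
0.02 phi 0.513 [1.1 1.4] yaw 1.1
0.04 phi 0.493 [2.2 2.8] yaw 2.3
0.06 phi 0.473 [3.3 4.2] yaw 3.4
0.08 phi 0.453 [4.4 5.7] yaw 4.6
0.1 phi 0.433 [5.4 7.1] yaw 5.7
0.12 phi 0.413 [6.4 8.6] yaw 6.9
```

View pics/s7c.png

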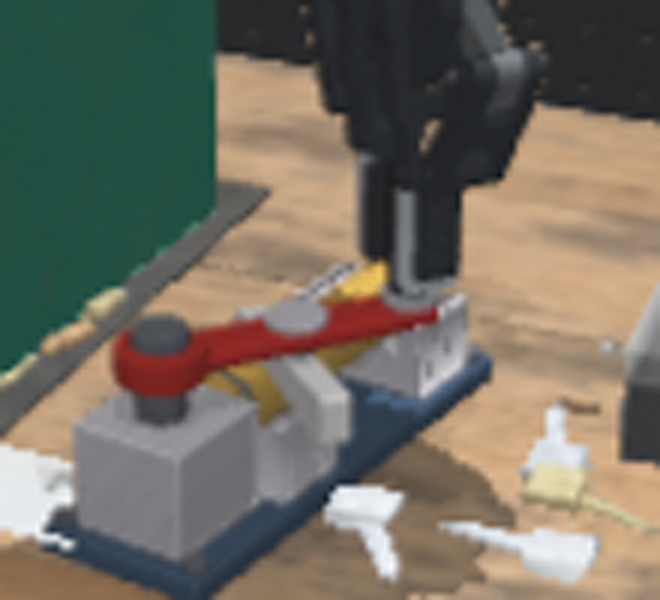

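servo_tool(
  steps=[
    {"x":1.1,"y":1.4,"z":0,"yaw":1.1},
    {"x":2.2,"y":2.8,"z":0,"yaw":2.3},
    {"x":3.3,"y":4.2,"z":0,"yaw":3.4},
  ],
)

```text
time: 21.82
ee_pos: [0.497, -0.2351, 0.1054]
tcp_rot: [-179.8, -0.1, 142.7]
wrist_force: [-0.9, -1.2, -0.2]
opening: 0.0197
```

Run:
```python
from arc import *
p,a=readf(10)
table(np.arange(.02,.13,.02),p,a)
```

```text
t 22.32 pos [ 0.497  -0.2351  0.1054] alpha -36.78 phi 0.4735 R 0.0895 push 0.14 +- 0.16 rad -0.22 yaw 142.6
0.02 phi 0.453 [1.1 1.4] yaw 1.1
0.04 phi 0.433 [2.1 2.9] yaw 2.3
0.06 phi 0.413 [3.1 4.4] yaw 3.4
0.08 phi 0.393 [4.1 5.9] yaw 4.6
0.1 phi 0.373 [5.  7.4] yaw 5.7
0.12 phi 0.353 [5.9 8.9] yaw 6.9
```

servo_tool(
  steps=[
    {"x":1.1,"y":1.4,"z":0,"yaw":1.1},
    {"x":2.1,"y":2.9,"z":0,"yaw":2.3},
    {"x":3.1,"y":4.4,"z":0,"yaw":3.4},
  ],
)

```text
time: 22.7
ee_pos: [0.5001, -0.2307, 0.1054]
tcp_rot: [-179.8, -0.1, 146.1]
wrist_force: [0.5, 0.2, 0.1]
opening: 0.0202
```

Run:
```python
from arc import *
p,a=readf(10)
table(np.arange(.02,.13,.02),p,a)
```

```text
t 23.2 pos [ 0.5    -0.2307  0.1054] alpha -33.34 phi 0.4135 R 0.0895 push -0.12 +- 0.15 rad 0.19 yaw 146.0
0.02 phi 0.393 [1.  1.5] yaw 1.1
0.04 phi 0.373 [1.9 3. ] yaw 2.3
0.06 phi 0.353 [2.8 4.6] yaw 3.4
0.08 phi 0.333 [3.7 6.1] yaw 4.6
0.1 phi 0.313 [4.6 7.7] yaw 5.7
0.12 phi 0.293 [5.4 9.3] yaw 6.9
```

servo_tool(
  steps=[
    {"x":1,"y":1.5,"z":0,"yaw":1.1},
    {"x":1.9,"y":3,"z":0,"yaw":2.3},
    {"x":2.8,"y":4.6,"z":0,"yaw":3.4},
  ],
)

```text
time: 23.58
ee_pos: [0.5029, -0.2261, 0.1054]
tcp_rot: [-179.8, -0.1, 149.5]
wrist_force: [0.5, -0.5, -1.4]
opening: 0.0199
```

Run:
```python
from arc import *
p,a=readf(10)
table(np.arange(.02,.13,.02),p,a)
```

```text
t 24.07 pos [ 0.5028 -0.2261  0.1054] alpha -29.91 phi 0.3535 R 0.0894 push 0.13 +- 0.14 rad 0.13 yaw 149.4
0.02 phi 0.334 [0.9 1.5] yaw 1.1
0.04 phi 0.314 [1.8 3.1] yaw 2.3
0.06 phi 0.294 [2.6 4.7] yaw 3.4
0.08 phi 0.274 [3.4 6.3] yaw 4.6
0.1 phi 0.254 [4.1 7.9] yaw 5.7
0.12 phi 0.234 [4.8 9.6] yaw 6.9
```

servo_tool(
  steps=[
    {"x":0.9,"y":1.5,"z":0,"yaw":1.1},
    {"x":1.8,"y":3.1,"z":0,"yaw":2.3},
    {"x":2.6,"y":4.7,"z":0,"yaw":3.4},
  ],
)

```text
time: 24.45
ee_pos: [0.5054, -0.2214, 0.1054]
tcp_rot: [-179.9, -0.1, 152.9]
wrist_force: [-0.8, -0.5, 0.6]
opening: 0.02
```

Run:
```python
from arc import *
p,a=readf(10)
table(np.arange(.02,.13,.02),p,a)
```

```text
t 24.95 pos [ 0.5054 -0.2214  0.1054] alpha -26.48 phi 0.2937 R 0.0895 push 0.02 +- 0.12 rad 0.13 yaw 152.8
0.02 phi 0.274 [0.8 1.6] yaw 1.1
0.04 phi 0.254 [1.5 3.2] yaw 2.3
0.06 phi 0.234 [2.2 4.9] yaw 3.4
0.08 phi 0.214 [2.9 6.5] yaw 4.6
0.1 phi 0.194 [3.6 8.2] yaw 5.7
0.12 phi 0.174 [4.2 9.9] yaw 6.9
```

servo_tool(
  steps=[
    {"x":0.8,"y":1.6,"z":0,"yaw":1.1},
    {"x":1.5,"y":3.2,"z":0,"yaw":2.3},
    {"x":2.2,"y":4.9,"z":0,"yaw":3.4},
  ],
)

```text
time: 25.32
ee_pos: [0.5077, -0.2165, 0.1054]
tcp_rot: [-179.9, -0.1, 156.3]
wrist_force: [0.5, -0.2, -0.2]
opening: 0.02
```

Run:
```python
from arc import *
p,a=readf(10)
table(np.arange(.02,.13,.02),p,a)
p,d=camera("scene"); cv2.imwrite(f"pics/scene8.png",p[:,:,::-1])
crop("pics/scene8.png","pics/s8c.png",245,170,110,100,6)
```

```text
t 25.82 pos [ 0.5076 -0.2165  0.1054] alpha -23.04 phi 0.2338 R 0.0894 push 0.33 +- 0.12 rad 0.22 yaw 156.2
0.02 phi 0.214 [0.8 1.6] yaw 1.1
0.04 phi 0.194 [1.4 3.3] yaw 2.3
0.06 phi 0.174 [2. 5.] yaw 3.4
0.08 phi 0.154 [2.6 6.7] yaw 4.6
0.1 phi 0.134 [3.2 8.4] yaw 5.7
0.12 phi 0.114 [ 3.7 10.1] yaw 6.9
```

View pics/s8c.png

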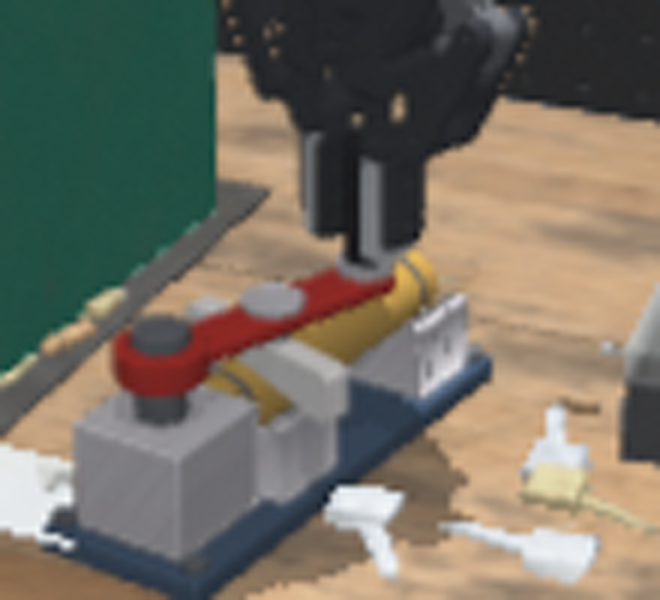

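Swing is going as planned; continuing.

servo_tool(
  steps=[
    {"x":0.8,"y":1.6,"z":0,"yaw":1.1},
    {"x":1.4,"y":3.3,"z":0,"yaw":2.3},
    {"x":2,"y":5,"z":0,"yaw":3.4},
  ],
)

```text
time: 26.25
ee_pos: [0.5096, -0.2115, 0.1054]
tcp_rot: [-179.9, -0.1, 159.6]
wrist_force: [0.6, -0.7, -0.6]
opening: 0.0201
```

Run:
```python
from arc import *
p,a=readf(10)
table(np.arange(.02,.09,.02),p,a)
```

```text
t 26.75 pos [ 0.5096 -0.2115  0.1054] alpha -19.61 phi 0.1738 R 0.0895 push 0.04 +- 0.13 rad 0.01 yaw 159.6
0.02 phi 0.154 [0.6 1.7] yaw 1.1
0.04 phi 0.134 [1.2 3.4] yaw 2.3
0.06 phi 0.114 [1.7 5.1] yaw 3.4
0.08 phi 0.094 [2.2 6.8] yaw 4.6
```

servo_tool(
  steps=[
    {"x":0.6,"y":1.7,"z":0,"yaw":1.1},
    {"x":1.2,"y":3.4,"z":0,"yaw":2.3},
    {"x":1.7,"y":5.1,"z":0,"yaw":3.4},
  ],
)

```text
time: 27.12
ee_pos: [0.5113, -0.2064, 0.1054]
tcp_rot: [-179.9, -0.1, 163.0]
wrist_force: [-0.0, -0.9, 0.7]
opening: 0.0199
```

Run:
```python
from arc import *
p,a=readf(10)
table(np.arange(.02,.09,.02),p,a)
```

```text
t 27.62 pos [ 0.5113 -0.2064  0.1054] alpha -16.18 phi 0.1139 R 0.0895 push -0.02 +- 0.12 rad 0.09 yaw 163.0
0.02 phi 0.094 [0.5 1.7] yaw 1.1
0.04 phi 0.074 [0.9 3.5] yaw 2.3
0.06 phi 0.054 [1.3 5.2] yaw 3.4
0.08 phi 0.034 [1.7 7. ] yaw 4.6
```

servo_tool(
  steps=[
    {"x":0.5,"y":1.7,"z":0,"yaw":1.1},
    {"x":0.9,"y":3.5,"z":0,"yaw":2.3},
    {"x":1.3,"y":5.2,"z":0,"yaw":3.4},
  ],
)

```text
time: 28.0
ee_pos: [0.5126, -0.2013, 0.1054]
tcp_rot: [-179.9, -0.1, 166.4]
wrist_force: [0.3, -1.4, -0.0]
opening: 0.0199
```

Run:
```python
from arc import *
p,a=readf(10)
table(np.arange(.02,.09,.02),p,a)
```

```text
t 28.5 pos [ 0.5125 -0.2012  0.1054] alpha -12.75 phi 0.0541 R 0.0894 push -0.01 +- 0.23 rad 0.3 yaw 166.4
0.02 phi 0.034 [0.4 1.7] yaw 1.1
0.04 phi 0.014 [0.8 3.5] yaw 2.3
0.06 phi -0.006 [1.1 5.3] yaw 3.4
0.08 phi -0.026 [1.4 7. ] yaw 4.6
```

servo_tool(
  steps=[
    {"x":0.4,"y":1.7,"z":0,"yaw":1.1},
    {"x":0.8,"y":3.5,"z":0,"yaw":2.3},
    {"x":1.1,"y":5.3,"z":0,"yaw":3.4},
  ],
)

```text
time: 28.88
ee_pos: [0.5136, -0.196, 0.1054]
tcp_rot: [-179.8, -0.1, 169.8]
wrist_force: [-1.8, -1.7, 0.7]
opening: 0.0198
```

Run:
```python
from arc import *
p,a=readf(10)
table(np.arange(.02,.09,.02),p,a)
p,d=camera("scene"); cv2.imwrite(f"pics/scene9.png",p[:,:,::-1])
crop("pics/scene9.png","pics/s9c.png",245,170,110,100,6)
```

```text
t 29.38 pos [ 0.5136 -0.1959  0.1054] alpha -9.28 phi -0.0065 R 0.0895 push 0.88 +- 0.24 rad -0.02 yaw 169.7
0.02 phi -0.026 [0.3 1.8] yaw 1.1
0.04 phi -0.046 [0.5 3.5] yaw 2.3
0.06 phi -0.066 [0.7 5.3] yaw 3.4
0.08 phi -0.086 [0.9 7.1] yaw 4.6
```

View pics/s9c.png

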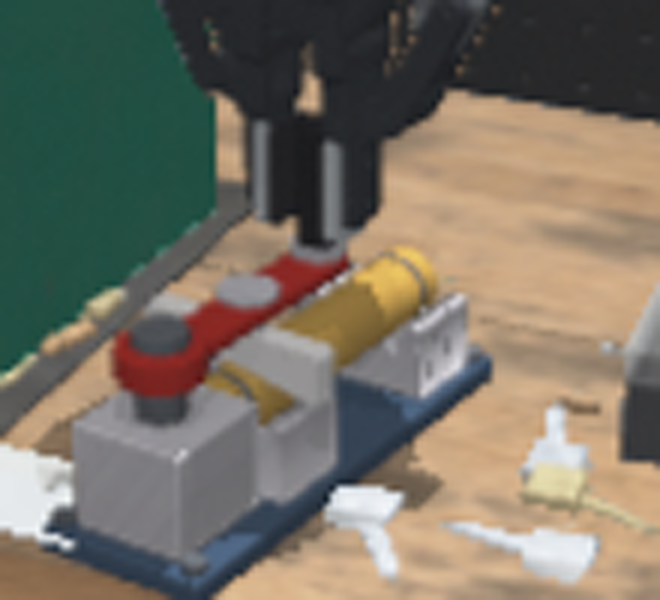

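servo_tool(
  steps=[
    {"x":0.3,"y":1.8,"z":0,"yaw":1.1},
    {"x":0.4,"y":2.7,"z":0,"yaw":1.7},
    {"x":0.4,"y":2.7,"z":0,"yaw":1.7},
  ],
)

```text
time: 29.8
ee_pos: [0.514, -0.1933, 0.1054]
tcp_rot: [-179.9, -0.1, 171.5]
wrist_force: [-0.7, -2.9, 0.6]
opening: 0.0199
```

Run:
```python
from arc import *
p,a=readf(14)
table(np.arange(.02,.09,.02),p,a)
```

```text
t 30.5 pos [ 0.514  -0.1933  0.1054] alpha -7.58 phi -0.0361 R 0.0895 push 1.93 +- 0.15 rad 0.28 yaw 171.5
0.02 phi -0.056 [0.2 1.8] yaw 1.1
0.04 phi -0.076 [0.4 3.6] yaw 2.3
0.06 phi -0.096 [0.5 5.3] yaw 3.4
0.08 phi -0.116 [0.6 7.1] yaw 4.6
```

servo_tool(
  steps=[
    {"x":0.2,"y":1.8,"z":0,"yaw":1.1},
    {"x":0.3,"y":2.7,"z":0,"yaw":1.7},
    {"x":0.3,"y":2.7,"z":0,"yaw":1.7},
  ],
)

```text
time: 30.88
ee_pos: [0.5144, -0.1905, 0.1054]
tcp_rot: [-179.9, -0.1, 173.2]
wrist_force: [-0.0, -2.6, 0.0]
opening: 0.0198
```

Run:
```python
from arc import *
p,a=readf(16)
table(np.arange(.02,.09,.02),p,a)
```

```text
t 31.68 pos [ 0.5144 -0.1906  0.1054] alpha -5.82 phi -0.0669 R 0.0896 push 1.68 +- 0.14 rad 0.74 yaw 173.2
0.02 phi -0.087 [0.1 1.8] yaw 1.1
0.04 phi -0.107 [0.2 3.6] yaw 2.3
0.06 phi -0.127 [0.3 5.4] yaw 3.4
0.08 phi -0.147 [0.4 7.2] yaw 4.6
```

servo_tool(
  steps=[
    {"x":0.1,"y":1,"z":0,"yaw":0.6},
    {"x":0.1,"y":1.8,"z":0,"yaw":1.1},
    {"x":0.1,"y":1.8,"z":0,"yaw":1.1},
  ],
)

```text
time: 32.05
ee_pos: [0.5146, -0.1888, 0.1054]
tcp_rot: [-179.9, -0.1, 174.3]
wrist_force: [1.0, -2.5, 0.6]
opening: 0.0201
```

Run:
```python
from arc import *
p,a=readf(16)
table(np.arange(.02,.09,.02),p,a)
p,d=camera("scene"); cv2.imwrite(f"pics/scene10.png",p[:,:,::-1])
crop("pics/scene10.png","pics/s10c.png",245,170,110,100,6)
```

```text
t 32.85 pos [ 0.5145 -0.1888  0.1054] alpha -4.68 phi -0.0868 R 0.0895 push 2.7 +- 0.17 rad 1.52 yaw 174.3
0.02 phi -0.107 [0.1 1.8] yaw 1.1
0.04 phi -0.127 [0.2 3.6] yaw 2.3
0.06 phi -0.147 [0.3 5.4] yaw 3.4
0.08 phi -0.167 [0.3 7.2] yaw 4.6
```

View pics/s10c.png

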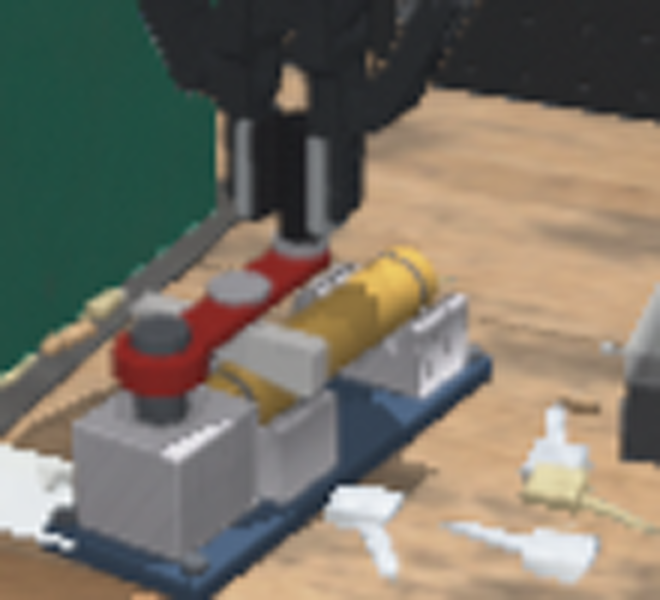

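servo_tool(
  steps=[
    {"x":0.4,"y":1,"z":0,"yaw":0.6},
    {"x":0.5,"y":1.8,"z":0,"yaw":1.1},
    {"x":0.5,"y":1.8,"z":0,"yaw":1.1},
  ],
)

```text
time: 33.28
ee_pos: [0.5147, -0.1869, 0.1054]
tcp_rot: [-179.9, -0.1, 175.4]
wrist_force: [-1.5, -3.1, 1.9]
opening: 0.0198
```

Run:
```python
from arc import *
p,a=readf(20)
table(np.arange(.02,.09,.02),p,a)
```

```text
t 34.27 pos [ 0.5149 -0.1869  0.1053] alpha -3.48 phi -0.1077 R 0.0897 push 2.59 +- 0.1 rad -1.68 yaw 175.4
0.02 phi -0.128 [-0.2  1.8] yaw 1.1
0.04 phi -0.148 [-0.1  3.6] yaw 2.3
0.06 phi -0.168 [-0.1  5.4] yaw 3.4
0.08 phi -0.188 [-0.1  7.2] yaw 4.6
```

servo_tool(
  steps=[
    {"x":-0.2,"y":1,"z":0,"yaw":0.6},
    {"x":-0.2,"y":2.2,"z":0,"yaw":1.4},
    {"x":-0.2,"y":2.2,"z":0,"yaw":1.4},
  ],
)

```text
time: 34.65
ee_pos: [0.515, -0.1848, 0.1053]
tcp_rot: [-179.9, -0.1, 176.8]
wrist_force: [0.8, -2.6, 0.2]
opening: 0.02
```

Run:
```python
from arc import *
p,a=readf(24)
```

```text
t 35.85 pos [ 0.5148 -0.1847  0.1054] alpha -2.08 phi -0.1322 R 0.0896 push 3.05 +- 0.1 rad 1.73 yaw 176.8
```

servo_tool(
  steps=[
    {"x":0.1,"y":0.9,"z":0,"yaw":0.6},
    {"x":0.1,"y":0.9,"z":0,"yaw":0.6},
    {"x":0.1,"y":0.9,"z":0,"yaw":0.6},
  ],
)

```text
time: 36.22
ee_pos: [0.5149, -0.1839, 0.1054]
tcp_rot: [-179.9, -0.1, 177.4]
wrist_force: [1.7, -4.3, 1.5]
opening: 0.0196
```

Run:
```python
from arc import *
p,a=readf(24)
```

```text
t 37.42 pos [ 0.5148 -0.1839  0.1054] alpha -1.51 phi -0.142 R 0.0896 push 3.91 +- 0.09 rad 0.31 yaw 177.4
```

servo_tool(
  steps=[
    {"x":0,"y":0,"z":0,"yaw":0},
    {"x":0,"y":0,"z":0,"yaw":0},
    {"x":0,"y":0,"z":0,"yaw":0},
    {"x":0,"y":0,"z":0,"yaw":0},
    {"x":0,"y":0,"z":15,"yaw":0},
    {"x":0,"y":0,"z":45,"yaw":0},
    {"x":0,"y":0,"z":80,"yaw":0},
    {"x":-30,"y":0,"z":110,"yaw":0},
    {"x":-90,"y":0,"z":130,"yaw":0},
    {"x":-140,"y":0,"z":130,"yaw":0},
    {"x":-140,"y":0,"z":130,"yaw":0},
  ],
  grip=45,
)

```text
time: 38.8
ee_pos: [0.3728, -0.1838, 0.2377]
tcp_rot: [-179.8, 0.0, 177.3]
wrist_force: [1.6, -0.3, 0.0]
opening: 0.0447
```

Run:
```python
from arc import *
o=get_obs();print(o['time'],o['ee_pos'],o['wrist_force'])
for n in("scene","top"):
    p,d=camera(n); cv2.imwrite(f"pics/{n}11.png",p[:,:,::-1])
crop("pics/scene11.png","pics/s11c.png",245,170,110,100,6)
crop("pics/top11.png","pics/t11c.png",255,155,100,100,5)
```

```text
38.8 [ 0.37279603 -0.1838404   0.2376623 ] [ 1.60963636 -0.28616165  0.01116565]
```

View pics/s11c.png

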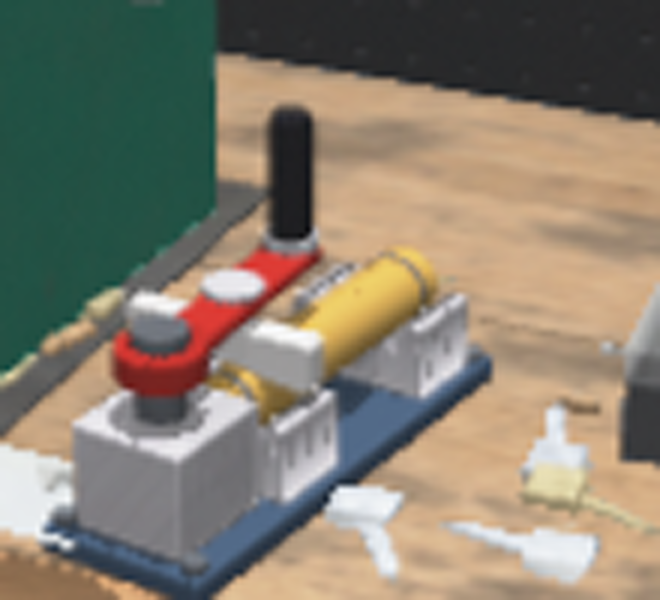

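View pics/t11c.png

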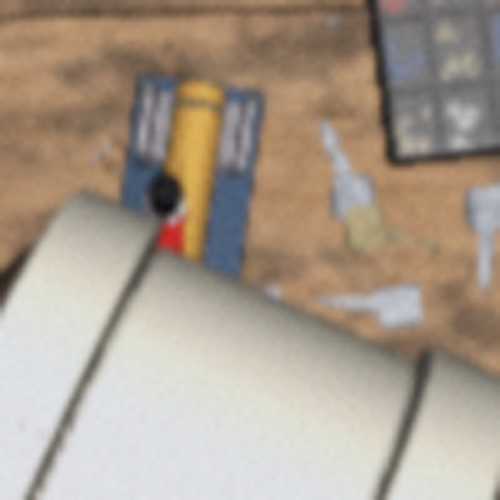

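View pics/scene11.png

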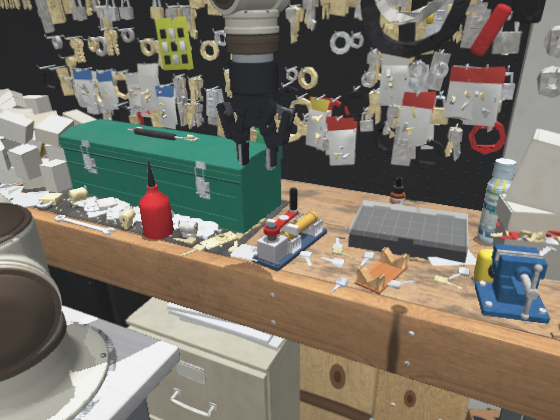

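```bash
python3 -c "
from workcell import *
print(job_done())"
```

```text
the job is handed in; nothing more can be done
None
```

The brass bar is seated in the V-supports against the stop block, and the strap is clamped over it by the pin. I let go and handed the job in after about 39 s.

- **Stop:** I pushed the bar along the groove with about 2 N of sliding force. It stopped moving at the block, where the total push was 6–7 N. I then opened the fingers, and the bar stayed in place.
- **Clamp:** The shoe first met the bar at a strap angle of about 0. I swung the strap on to about -0.14 rad on the tool. The standing push at the pin averaged 3.05 N at the second-to-last reading and 3.91 N at the last. The given 14 N at 3.3 N puts that at about 13–17 N on the bar, inside the 8–21 N range.
- **Disagreements:** The push readings rose unevenly near the end: 1.93, 1.68, 2.70, 2.59, 3.05, then 3.91 N. Sideways friction of up to 1.7 N between pin and pads came and went, so the clamp force is only known to within a few newtons.
- **Last pictures:** The shoe lies on the bar and the strap stayed where I left it. The bar's far end is where it was before clamping, and the gripper is clear. The bar's end at the stop block was hidden, so that contact rests on the push force and the far end not having moved. I never went near the oil can, lock cylinder or trim plate. The oil can looks unmoved, but I did not measure any of the three again.

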